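# Fire one blow of the bench impact tester

## Task

Draw the tester's sprung hammer back by its orange post until the sear catches and holds it on its own, easing off as soon as you feel the rubber buffer behind the catch. Then, with nothing in the hammer's way, press the red trigger pad so that one blow drives the brass-headed indenter fully home against the blue coupon. Push the post and the pad gently, never touch the indenter, keep clear of the swinging hammer and leave everything else on the bench where it is.

Things in the scene. Friction and masses are not known exactly. Their poses are not given: they have to be found in the camera images.
- rig: Bench impact tester, fixed to the table: a black box 270 x 260 mm with white rings, top face 50 mm above the table. Origin on the table straight under the hammer's vertical pivot; z up. The box spans x -150..120 and y -130..130 mm here. At joint value q the hammer points from the pivot along (-cos q, -sin q) of this frame. Nothing on it is higher than 138 mm.
- hammer (a joint): Swing of the sprung hammer, rad; counter-clockwise seen from above is positive = drawn back. Rests at about 0.21 against the indenter; 0 to 0.03 with the indenter home. Its spring takes about 4 N at the post at rest, 0.5 N more per 0.1 rad, 6 to 10 N at the catch (1 to 2 N more just before it). It catches at 0.67 to 1.19 (stroke setting, unmeasured). Let go early, it springs forward, test spoilt.
- post_top (a point): Centre of the top of the hammer's orange upright post, 138 mm above the table, 14 mm thick, 120 mm from the pivot, bare from 88 to 138 mm above the table. Axes turn with the hammer: x points from post to pivot, -y is the way the post is pushed to cock.
- hammer_head (a point): Middle of the top of the dark steel head on the hammer's arm, 75 mm from the pivot, 94 mm above the table; 32 mm long, 20 mm wide. The arm is 16 mm wide, 70 to 88 mm above the table, and ends 8 mm beyond the post.
- buffer_stop (a point): Middle of the top, 96 mm above the table, of the fixed post that carries the black rubber buffer. About 0.04 rad past the catch the hammer's tooth meets the buffer: from there the push at the post grows by 2 to 3 N per mm on top of the spring. More than 20 N on the hammer spoils the test.
- trigger_pad (a point): Centre of the top of the red round trigger pad, 26 mm across, 100 mm above the table when up, 90 mm from the pivot. Sprung; goes straight down 12 mm, the sear lets go after about 7 mm; takes 3 to 8 N. More than 20 N damages it. It dips and pops up again as the sear clicks in.
- guide_top (a point): Middle of the top, 96 mm above the table, of the indenter's aluminium guide block, 34 x 56 mm (x, y of the rig). The blue coupon, 50 mm wide, top 101 mm above the table, stands 60 mm further along y, before a dark backing block.
- indenter (a joint): Travel of the indenter, a steel rod with a 20 mm brass head that lies along the rig's y axis at x = -75 mm, 82 mm above the table. 0 = out, 0.014 m = fully home; stiff friction holds it where it is.
- spare_coupon: Loose blue plate 45 x 45 x 4 mm lying on the black box's far right corner. Origin under its centre. Leave alone.
- tweezers: Steel tweezers, 125 mm long, on the table just in front of the tester. Origin under the middle. Leave alone.
- dish: Shallow glass dish, 84 mm across, 16 mm high, left of the tester (+y). Leave alone.
- bottle: Bottle, 54 mm across, 110 mm high, to one side of the tester. Leave alone.
- screwdriver: Yellow-handled screwdriver, right of the tester. Leave alone.
- calliper_block: Steel gauge block 50 x 35 x 30 mm, to one side of the tester. Leave alone.

How it is judged (in metres and radians):
On the way, in this order (a step that is already met when the one before it is completed fails the run):
1. the hammer is cocked: caught by its sear beyond 0.6 rad, still, nothing touching it, the indenter still out (value of joint hammer above 0.6 rad and velocity of joint hammer between -0.1 and 0.1 rad/s and contact force between each of the fingers, the arm and hammer below 0.2 N and value of joint indenter below 0.005 m), for 0.3 s.
2. the trigger is tripped and the blow has driven the indenter fully home (value of joint indenter above 0.0115 m and value of joint hammer below 0.1 rad), for 0.2 s.
At the end, for the whole second after the job is handed in: The indenter is at least 11.5 mm of its 14 mm in, the hammer lies still against it (below 0.1 rad), and the robot touches neither hammer nor trigger (all of step 2 and velocity of joint hammer between -0.1 and 0.1 rad/s and contact force between each of the fingers, the arm and hammer below 0.2 N and contact force between each of the fingers, the arm and trigger below 0.2 N).
It fails at once if the robot loads the hammer (or is struck by it) with more than 20 N (contact force between any of the fingers, the arm and hammer above 20 N).
It fails at once if the robot loads the trigger with more than 20 N (contact force between any of the fingers, the arm and trigger above 20 N).
It fails at once if the robot touches the indenter (contact force between any of the fingers, the arm and indenter above 0.5 N).
It fails at once if a bystander is moved by more than 20 mm (distance of any of spare_coupon, tweezers, dish, bottle, screwdriver, calliper_block from where it was at the start of the episode above 0.02 m).
It also fails if it takes over 72 s, if anything falls off the work surface, if the arm or the gripper's body presses on something with over 40 N, if the wrist force passes 120 N, or if a joint passes its speed limit or range.

## Robot

A 7-joint arm with a two-finger parallel gripper is mounted at the origin on the work surface. World frame = base frame: x ahead of the robot, y to its left, z up, the work surface at z = 0. Lengths are in mm, angles in rad, forces in N, time in s.
With the tool pointing down it reaches from about 400 to 850 mm from the base axis. Payload 6.9 kg.
Tool frame: the origin (TCP) lies midway between the tips of the shut fingers; the grasp point (between the pads) lies behind it (manip.grasp_offset is the z of the grasp point in the tool frame, in mm); z points along the fingers, y is the direction in which the jaws open and shut (so a half turn about z gives the same grasp; the last joint's range is limited). The gripper opens to 85 mm and grips with 20 to 120 N. Pads are 22 mm wide; open, the fingers measure 114 mm over their backs; the gripper's body (76 mm by 85 mm) begins 54 mm behind the grasp point. The pads swing forward as they close: fully open they stand 13 mm farther back than shut.
Start: joints at [-1.165, 0.507, -0.238, 1.5, 0.126, 1.149, -0.155], TCP at [185.197, 596.92, 231.275] pointing down, gripper open.
Joint ranges: [-3.08, 3.08], [-0.24, 2.05], [-1.43, 1.35], [0, 2.5], [-1.52, 4.66], [0.17, 1.96], [-2.89, 2.89]. Speed limits (rad/s): [2.39, 2.39, 3.14, 3.14, 3.14, 3.14, 3.14].

## Interface

Orientations are given as a unit quaternion [x, y, z, w].
In Python, from plant import manip, optics gives the robot as it stands.
- The arm moves only by the tool jog_arm, never from a script. Its argument "deltas" is a list of rows, each a list of 7 numbers: the shift along the tool's x, y, z in units of 40 mm (1.0 is 40 mm), then the turn, a rotation vector about the tool's x, y, z in units of 6 degrees (1.0 is 6 degrees), then the opening, from 0 (shut) to 1 (fully open). In form: [[x, y, z, wx, wy, wz, hand], ...]. A call has 1 to 20 rows; each row is the pose to reach, as a shift and turn from the pose measured when the call began, along the tool's axes at that moment; what a row does not reach only later rows make up. A row lasts 1/12 s, in which the tool goes at most 41.7 mm and 7.16 degrees, less where a joint would pass 70% of its speed; a pose out of reach is approached as far as the arm can. A call with a gripper value outside its range is refused whole. The fingers move at their own pace and stop on an object; "newtons" is the grip in N (left out, the last holds). Time passes only in rows, so rows that repeat a pose let the fingers close. It gives the time, the measured TCP pose, the force and the opening at its end, in the units of the state.
- manip.read_state(): the state, without advancing time (a new reading comes with each control period).
- optics.get_image(name): name is "side" or "top" or "wrist"; returns a dict with "pixels" (480x640x3 uint8, red, green, blue), "z_map" (480x640 float32, mm along the optical axis (not along the pixel's ray), 0 where there is no reading), "fx", "fy", "cx", "cy" (pixels), "R" (3x3) and "t" (3): a world point X has camera coordinates R X + t. Camera axes: x right, y down, z forward; pixel columns grow to the right and rows downward; lengths in mm; the calibration is good to about 2 mm. A picture is of the moment at which its call begins.
- manip.sign_off(): hands the job in, once; it reports no verdict.
The state is a dict: "clock": time; "joint_pos": joint angles; "joint_vel": joint speeds; "joint_torque": joint torques, N m; "tool_pos": TCP position; "orientation": TCP orientation; "force": force on the tool from outside, world axes, zero at the start; "ft_torque": the same for the moment, N m; "gripper_width": finger opening in mm.
Only numpy, scipy, OpenCV 4.12 (cv2) and the standard library are available. Lean on these libraries where they do the work, as an engineer would, in place of code of your own. Each camera call takes 0.05 s, during which the arm holds its last target. There are 200 camera calls.

## Working session

There is one attempt and no reset: what is moved stays moved. The work goes in short steps, Python scripts to look and compute and a tool call to move; the robot and the scene stay as the last step left them, time stands still between calls to the robot, and variables do not carry over. Pictures are saved under pics/ and viewed, about 8 in all and at most 12, crops included, and the job is handed in when it is done.

Besides the shell and the picture viewer there is one more tool, called after "Request:" as name(argument=value, ...), one argument or row to a line, values as JSON. jog_arm: Moves the arm, as the interface text tells. Its arguments: {"type":"object","properties":{"deltas":{"type":"array"},"newtons":{"type":"number"}},"required":["deltas"]}

```bash
ls; mkdir -p pics; cat > h.py <<'E'
import numpy as np,cv2
from plant import manip,optics
def px2pl(im,u,v,z):
    R=np.array(im['R']);t=np.array(im['t']);c=-R.T@t
    d=R.T@np.array([(u-im['cx'])/im['fx'],(v-im['cy'])/im['fy'],1.])
    return c+d*(z-c[2])/d[2]
def save(im,n):cv2.imwrite('pics/'+n,np.ascontiguousarray(im['pixels'][:,:,::-1]))
E
python3 - <<'E'
from h import *
import pickle
print(manip.read_state(),manip.grasp_offset)
o={}
for n in['top','side']:
    o[n]=optics.get_image(n);save(o[n],n+'1.png');print(n,-np.array(o[n]['R']).T@np.array(o[n]['t']),o[n]['fx'])
pickle.dump(o,open('o.pkl','wb'))
E
```

```text
pics
{'clock': 0.0, 'joint_pos': array([-1.16448021,  0.50831273, -0.2375201 ,  1.50113631,  0.12568843,
        1.14887793, -0.15478518]), 'joint_vel': array([-0.0003342 ,  0.00096721,  0.00054242,  0.00117857,  0.00012443,
       -0.0012613 , -0.00032284]), 'joint_torque': array([ 8.25671596e-04, -6.20601940e+01, -2.18662754e+00, -2.49670476e+01,
        1.27064457e-02,  1.14497365e-02, -8.32294660e-06]), 'tool_pos': array([185.11243241, 596.436775  , 230.44388995]), 'orientation': array([ 1.49829835e-01,  9.88711413e-01, -8.65390399e-04, -1.18434760e-04]), 'force': array([0.26946921, 0.11477313, 0.2507779 ]), 'ft_torque': array([-0.02868395, -0.01464779,  0.06488495]), 'gripper_width': 85.37082415484961} -18.700000000000003
top [ 338.77875577   13.49257722 1055.09514884] 467.0693296432074
side [  74.34254748 -554.69171109  973.69571772] 447.29512173571555
```

View pics/top1.png

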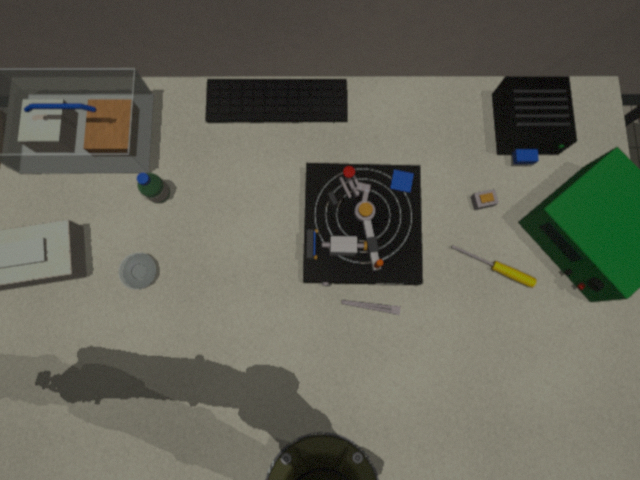

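View pics/side1.png

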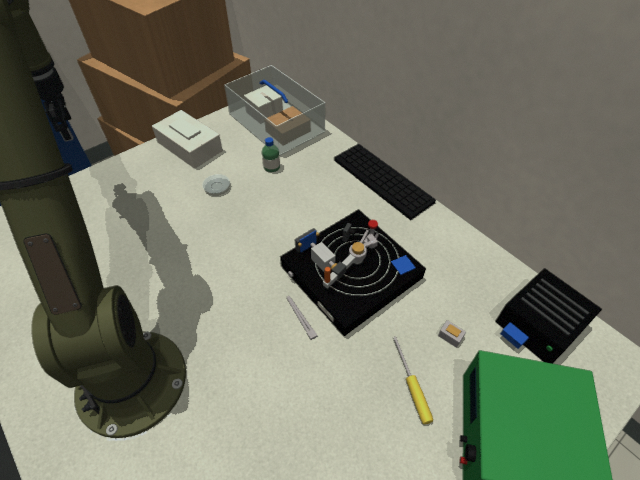

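The top view shows the tester at about (305–422, 163–283), its pivot at (365,210), the orange post at (378,263) and the red pad at (349,172). The guide is at (344,244). The side view shows the same layout.

```bash
python3 - <<'E'
from h import *
import pickle
o=pickle.load(open('o.pkl','rb'));im=o['top'];p=im['pixels']
h=cv2.cvtColor(p,cv2.COLOR_RGB2HSV)
roi=np.zeros(p.shape[:2],np.uint8);roi[155:295,295:430]=1
def blobs(m,mn=5):
    n,l,s,c=cv2.connectedComponentsWithStats((m*roi).astype(np.uint8));return [(s[i],c[i]) for i in range(1,n) if s[i,4]>=mn]
H,S,V=[h[...,i].astype(int) for i in range(3)]
for nm,m in [('red',((H<4)|(H>175))&(S>150)&(V>70)),('orange',(H>=4)&(H<25)&(S>110)&(V>70)),('blue',(H>100)&(H<130)&(S>120)&(V>50))]:
    for b in blobs(m):print(nm,b)
dark=((V<110)&(roi>0)|((roi>0)&(S>90))).astype(np.uint8)
dark=((V<60)*roi).astype(np.uint8)
c=max(cv2.findContours(cv2.morphologyEx(dark,cv2.MORPH_CLOSE,np.ones((15,15))),cv2.RETR_EXTERNAL,cv2.CHAIN_APPROX_NONE)[0],key=cv2.contourArea)
r=cv2.minAreaRect(c);print(r);q=cv2.boxPoints(r)
for u,v in q:print((u,v),px2pl(im,u,v,50))
a=p[150:300,290:440];cv2.imwrite('pics/crop1.png',cv2.resize(a,(600,600),interpolation=cv2.INTER_CUBIC)[:,:,::-1])
print(im['R'])
E
```

```text
red (array([343, 166,  12,  12, 107], dtype=int32), array([348.52336449, 171.62616822]))
orange (array([359, 203,  14,  14, 154], dtype=int32), array([365.31818182, 209.15584416]))
orange (array([315, 229,   3,   4,   9], dtype=int32), array([316.11111111, 230.44444444]))
orange (array([364, 241,   4,   9,  30], dtype=int32), array([365.2, 245. ]))
orange (array([314, 255,   3,   4,  11], dtype=int32), array([315.09090909, 256.63636364]))
orange (array([375, 259,   9,   9,  48], dtype=int32), array([379.22916667, 262.58333333]))
blue (array([390, 169,  24,  24, 440], dtype=int32), array([401.65      , 180.56136364]))
blue (array([313, 232,   3,  23,  66], dtype=int32), array([313.98484848, 243.16666667]))
((362.7004699707031, 223.46267700195312), (118.17616271972656, 119.9626693725586), 0.7638984322547913)
(np.float32(302.81796), np.float32(282.6509)) [434.32948858  35.62088782  50.        ]
(np.float32(304.41733), np.float32(162.6989)) [705.48947252  30.81137134  50.        ]
(np.float32(422.58298), np.float32(164.27444)) [ 700.02260635 -237.18854123   50.        ]
(np.float32(420.9836), np.float32(284.22644)) [ 428.31534209 -219.05697899   50.        ]
[[-0.01165124 -0.99982728  0.01447986]
 [-0.98121034  0.00864286 -0.1927474 ]
 [ 0.19258896 -0.01645353 -0.98114157]]
```

View pics/crop1.png

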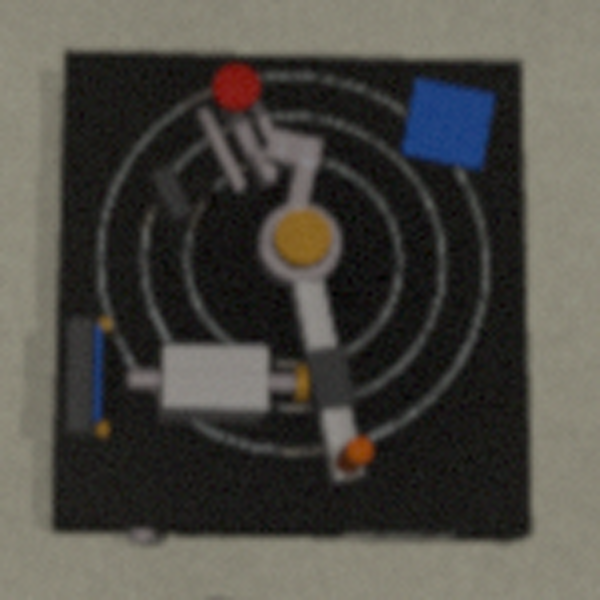

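```bash
python3 - <<'E'
from h import *
import pickle
o=pickle.load(open('o.pkl','rb'));im=o['top']
f=lambda x,y,z:px2pl(im,290+x/4-.375,150+y/4-.375,z)
for n,x,y,z in [('ring',294,263,50),('pad',236,87,100),('post',361,450,138),('guideTL',163,345,96),('guideTR',269,345,96),('guideBR',269,411,96),('guideBL',163,411,96),('cTL',66,52,50),('cTR',520,62,50),('cBL',57,526,50),('cBR',526,530,50),('head',330,377,94),('buf',172,185,96),('cap',302,238,100),('cap',302,238,110)]:print(n,f(x,y,z).round(1))
# rings fit: outer ring pts at z=50
V=cv2.cvtColor(im['pixels'],cv2.COLOR_RGB2GRAY)
side=o['side'];h=cv2.cvtColor(side['pixels'],cv2.COLOR_RGB2HSV);H,S,Vv=[h[...,i].astype(int) for i in range(3)]
for nm,m in [('red',((H<4)|(H>175))&(S>150)&(Vv>70)),('orange',(H>=4)&(H<25)&(S>130)&(Vv>70))]:
    m=m.astype(np.uint8);m[:200]=0;m[320:]=0;m[:,:270]=0;m[:,430:]=0
    n,l,s,c=cv2.connectedComponentsWithStats(m)
    for i in range(1,n):
        if s[i,4]>10:print(nm,s[i],c[i],*[px2pl(side,*c[i],z).round(1) for z in(100,110,138)])
a=side['pixels'][195:345,270:430];cv2.imwrite('pics/crop2.png',cv2.resize(a,None,fx=5,fy=5,interpolation=cv2.INTER_CUBIC)[:600,:,::-1])
E
```

```text
ring [581.9 -98.6  50. ]
pad [667.1 -64.7 100. ]
post [ 465.1 -119.2  138. ]
guideTL [527.3 -23.5  96. ]
guideTR [526.8 -79.   96. ]
guideBR [491.8 -78.1  96. ]
guideBL [492.3 -22.9  96. ]
cTL [705.6  26.9  50. ]
cTR [ 698.  -230.3   50. ]
cBL [437.6  33.3  50. ]
cBR [ 432.8 -219.6   50. ]
head [ 509.8 -110.7   94. ]
buf [614.  -29.7  96. ]
cap [583.4 -97.6 100. ]
cap [580.8 -96.5 110. ]
red [368 220  10   8  64] [372.5 223.5] [666.9 -63.1 100. ] [660.1 -68.7 110. ] [641.2 -84.5 138. ]
orange [353 242  11  12 110] [357.65454545 247.42727273] [583.9 -95.9 100. ] [ 578.1 -101.1  110. ] [ 561.7 -115.8  138. ]
orange [324 263  13  20  92] [328.         272.77173913] [ 478.2 -106.5  100. ] [ 473.5 -111.6  110. ] [ 460.6 -126.   138. ]
```

View pics/crop2.png

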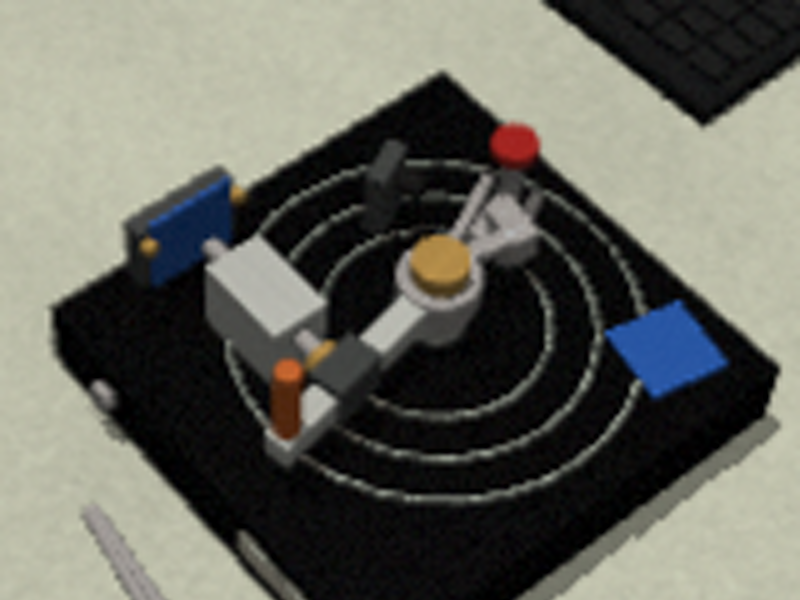

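The side view shows the orange post upright at about (287,400), the pad at (515,145), and the buffer post at (385,180), left of the pivot. Next I'll write a waypoint helper and plan the approach.

```bash
cat >> h.py <<'E'
from scipy.spatial.transform import Rotation as Ro
P=np.array([582.,-97.5]);R0=Ro.from_quat([.149829835,.988711413,0,0])
def row(pos,phi):
    "world TCP target, phi = world yaw (deg) from start orientation -> jog row (tool axes now)"
    s=manip.read_state();R=Ro.from_quat(s['orientation'])
    d=R.inv().apply(np.array(pos)-s['tool_pos'])/40
    w=(R.inv()*(Ro.from_euler('z',phi,degrees=True)*R0)).as_rotvec(degrees=True)/6
    return np.r_[d,w].round(3).tolist()
def push(qw,z=112,gap=0):
    n=np.array([np.sin(qw),-np.cos(qw)]);c=P-120*np.array([np.cos(qw),np.sin(qw)])
    return [*(c-n*(18+gap)),z],np.degrees(qw)-90+17.23
E
python3 - <<'E'
from h import *
print(row([450,300,230],-30));p,f=push(.19,190,20);print(p,f,row(p,f))
E
```

```text
[-8.521, -5.117, 0.022, -0.015, 0.004, 5.0]
[np.float64(456.98285377682055), np.float64(-82.84690646272381), 190] -61.883801892514356 [-11.524, -14.206, 1.036, -0.014, 0.008, 10.314]
```

Request:
jog_arm(
  deltas=[
    [-8.5,-5.1,0,0,0,5,0],
    [-8.5,-5.1,0,0,0,5,0],
    [-8.5,-5.1,0,0,0,5,0],
    [-8.5,-5.1,0,0,0,5,0],
    [-8.5,-5.1,0,0,0,5,0],
    [-8.5,-5.1,0,0,0,5,0],
    [-8.5,-5.1,0,0,0,5,0],
    [-8.5,-5.1,0,0,0,5,0],
    [-8.5,-5.1,0,0,0,5,0],
    [-11.5,-14.2,1,0,0,10.3,0],
    [-11.5,-14.2,1,0,0,10.3,0],
    [-11.5,-14.2,1,0,0,10.3,0],
    [-11.5,-14.2,1,0,0,10.3,0],
    [-11.5,-14.2,1,0,0,10.3,0],
    [-11.5,-14.2,1,0,0,10.3,0],
    [-11.5,-14.2,1,0,0,10.3,0],
    [-11.5,-14.2,1,0,0,10.3,0],
    [-11.5,-14.2,1,0,0,10.3,0],
    [-11.5,-14.2,1,0,0,10.3,0],
    [-11.5,-14.2,1,0,0,10.3,0],
  ],
)

```text
clock: 1.77
tool_pos: [455.4, -88.9, 191.0]
orientation: [0.64, 0.769, -0.002, 0.001]
force: [0.5, -0.4, -0.2]
gripper_width: 0.3
```

```bash
python3 - <<'E'
from h import *
s=manip.read_state();print(s['clock'],s['joint_pos'].round(2),s['tool_pos'],s['force'],s['gripper_width'])
for z in(190,112):
  p,f=push(.19,z,20);print(p,row(p,f))
im=optics.get_image('wrist');save(im,'wrist1.png')
E
```

```text
1.7667 [-0.04  0.31  0.23  1.97 -0.08  0.87  0.42] [455.36186701 -88.88158624 191.02206547] [ 0.49283159 -0.35380939 -0.17155943] 0.3096030138080724
[np.float64(456.98285377682055), np.float64(-82.84690646272381), 190] [0.141, 0.067, 0.025, -0.018, 0.04, -0.068]
[np.float64(456.98285377682055), np.float64(-82.84690646272381), 112] [0.149, 0.071, 1.975, -0.018, 0.04, -0.068]
```

View pics/wrist1.png

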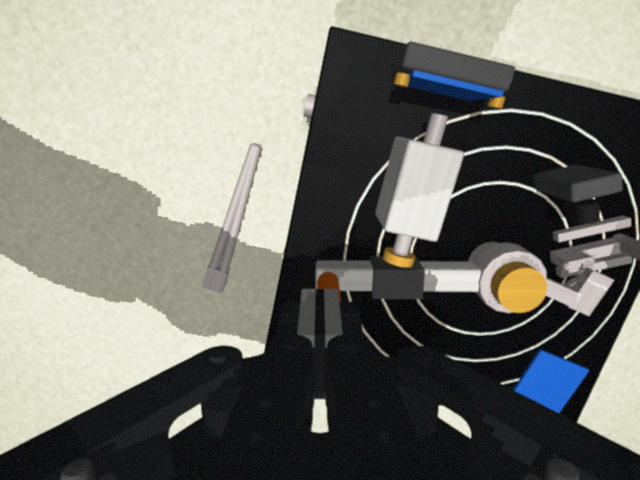

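In the wrist view, the closed fingers' tips are near (320,290). The post is just below and beyond them at (328,283), partly hidden. The hammer arm lies along row 275. I'll check the projections against the estimate.

```bash
python3 - <<'E'
from h import *
im=optics.get_image('wrist');s=manip.read_state()
def pr(X):
    c=np.array(im['R'])@X+np.array(im['t']);return (im['fx']*c[0]/c[2]+im['cx'],im['fy']*c[1]/c[2]+im['cy'],c[2])
R=Ro.from_quat(s['orientation']).as_matrix()
print('tcp',pr(s['tool_pos']),'tip -x',pr(s['tool_pos']-11*R[:,0]),'tip +x',pr(s['tool_pos']+11*R[:,0]))
print('cam',-np.array(im['R']).T@np.array(im['t']))
for z in(138,88):print('post',z,pr(np.array([464.2,-120.2,z])))
print('pivot',px2pl(im,520,289,105),'guide TL..',px2pl(im,395,138,96),px2pl(im,464,150,96),px2pl(im,438,240,96),'arm end',px2pl(im,316,262,88),px2pl(im,316,288,88))
z=im['z_map'];print('finger depth',z[295:345:10,305],z[283,328])
E
```

```text
tcp (np.float64(318.4480262461261), np.float64(306.0982238939045), np.float64(155.9841680210287)) tip -x (np.float64(318.58626060180643), np.float64(331.6946230717332), np.float64(159.06790653478956)) tip +x (np.float64(318.3042159923542), np.float64(279.46935407864686), np.float64(152.90042950726783))
cam [443.67147338 -15.08358511 333.37051495]
post 138 (np.float64(321.6665896746033), np.float64(326.3963226429293), np.float64(217.61706753374102))
post 88 (np.float64(321.3637096302107), np.float64(288.80992490792926), np.float64(265.5949239340899))
pivot [581.70002515 -90.82935656 105.        ] guide TL.. [487.58202604 -17.83105354  96.        ] [528.02637793 -17.10306488  96.        ] [527.59694301 -71.9831529   96.        ] arm end [ 457.38276015 -102.52730388   88.        ] [ 460.64450883 -120.28065128   88.        ]
finger depth [143.87268  136.67676  129.85884  123.642166 117.436844] 251.79631
```

Request:
jog_arm(
  deltas=[
    [0.15,0.07,0.5,0,0,0,0],
    [0.15,0.07,1,0,0,0,0],
    [0.15,0.07,1.5,0,0,0,0],
    [0.15,0.07,1.97,0,0,0,0],
    [0.15,0.07,1.97,0,0,0,0],
    [0.15,0.07,1.97,0,0,0,0],
  ],
)

```text
clock: 2.37
tool_pos: [456.8, -75.4, 111.9]
orientation: [0.637, 0.771, -0.001, -0.001]
force: [1.2, -0.1, 0.4]
gripper_width: -0.0
```

```bash
python3 - <<'E'
from h import *
s=manip.read_state();print(s['clock'],s['tool_pos'],s['force'])
for g in(8,4,0,-3):
  p,f=push(.19,112,g);print(np.round(p,1),row(p,f))
E
```

```text
2.3667 [456.79131505 -75.43153155 111.92693115] [ 1.24460068 -0.06121331  0.43381694]
[459.2 -94.6 112. ] [-0.483, -0.031, -0.002, -0.036, -0.001, 0.005]
[460.  -98.6 112. ] [-0.583, -0.031, -0.002, -0.036, -0.001, 0.005]
[ 460.8 -102.5  112. ] [-0.683, -0.031, -0.002, -0.036, -0.001, 0.005]
[ 461.3 -105.4  112. ] [-0.758, -0.031, -0.002, -0.036, -0.001, 0.005]
```

Request:
jog_arm(
  deltas=[
    [-0.2,-0.03,0,0,0,0,0],
    [-0.4,-0.03,0,0,0,0,0],
    [-0.48,-0.03,0,0,0,0,0],
    [-0.48,-0.03,0,0,0,0,0],
    [-0.48,-0.03,0,0,0,0,0],
    [-0.48,-0.03,0,0,0,0,0],
  ],
)

```text
clock: 2.87
tool_pos: [459.3, -94.6, 112.2]
orientation: [0.637, 0.771, -0.001, -0.001]
force: [-0.6, 0.6, 0.2]
gripper_width: -0.2
```

Request:
jog_arm(
  deltas=[
    [-0.05,0,0,0,0,0,0],
    [-0.1,0,0,0,0,0,0],
    [-0.1,0,0,0,0,0,0],
    [-0.1,0,0,0,0,0,0],
  ],
)

```text
clock: 3.2
tool_pos: [460.1, -98.6, 112.2]
orientation: [0.637, 0.771, -0.001, -0.001]
force: [0.2, -0.3, -0.3]
gripper_width: -0.0
```

Request:
jog_arm(
  deltas=[
    [-0.05,0,0,0,0,0,0],
    [-0.1,0,0,0,0,0,0],
    [-0.1,0,0,0,0,0,0],
    [-0.1,0,0,0,0,0,0],
  ],
)

```text
clock: 3.53
tool_pos: [460.6, -101.8, 112.1]
orientation: [0.637, 0.771, -0.001, -0.002]
force: [-0.8, 3.7, 0.9]
gripper_width: -0.1
```

Request:
jog_arm(
  deltas=[
    [-0.05,0,0,0,0,0,0],
    [-0.1,0,0,0,0,0,0],
    [-0.1,0,0,0,0,0,0],
    [-0.1,0,0,0,0,0,0],
  ],
)

```text
clock: 3.87
tool_pos: [461.2, -105.8, 112.1]
orientation: [0.637, 0.771, -0.001, -0.002]
force: [-0.8, 4.0, 3.0]
gripper_width: 0.1
```

```bash
python3 - <<'E'
from h import *
s=manip.read_state();print(s['clock'],s['tool_pos'],s['force'])
for q in(.2,.3,.4,.5,.6,.64):
  p,f=push(q,112,-1);print(q,np.round(p,1),row(p,f))
E
```

```text
3.8667 [ 461.18591698 -105.79013818  112.07152719] [-0.83391403  3.96186287  2.96148986]
0.2 [ 461.  -104.7  112. ] [0.028, 0.001, 0.002, -0.039, -0.013, -0.093]
0.3 [ 462.3 -116.7  112. ] [-0.274, -0.023, 0.002, -0.038, -0.015, -1.048]
0.4 [ 464.9 -128.6  112. ] [-0.577, -0.018, 0.001, -0.037, -0.016, -2.003]
0.5 [ 468.5 -140.1  112. ] [-0.877, 0.018, 0.001, -0.036, -0.018, -2.958]
0.6 [ 473.4 -151.2  112. ] [-1.173, 0.084, -0.0, -0.036, -0.02, -3.913]
0.64 [ 475.6 -155.5  112. ] [-1.289, 0.119, -0.0, -0.035, -0.021, -4.295]
```

Request:
jog_arm(
  deltas=[
    [-0.12,-0.01,0,0,0,-0.45,0],
    [-0.27,-0.023,0,0,0,-1.05,0],
    [-0.42,-0.025,0,0,0,-1.5,0],
    [-0.58,-0.018,0,0,0,-2,0],
    [-0.73,-0.005,0,0,0,-2.5,0],
    [-0.88,0.018,0,0,0,-2.96,0],
    [-1.02,0.05,0,0,0,-3.43,0],
    [-1.17,0.084,0,0,0,-3.91,0],
    [-1.17,0.084,0,0,0,-3.91,0],
    [-1.17,0.084,0,0,0,-3.91,0],
  ],
)

```text
clock: 4.7
tool_pos: [473.1, -150.9, 111.9]
orientation: [0.467, 0.884, -0.001, -0.002]
force: [-2.2, 5.0, 3.2]
gripper_width: -0.0
```

```bash
cat >> h.py <<'E'
def est():
    s=manip.read_state();R=Ro.from_quat(s['orientation']).as_matrix();n=-R[:2,0]
    c=s['tool_pos'][:2]+n*17.5-P   # post centre is on the line c + a*y, radius 120
    y=R[:2,1];b=c@y;a=-b+np.array([1,-1])*np.sqrt(b*b-c@c+14400)
    a=a[np.argmin(abs(a))];d=c+a*y
    print('t %.2f'%s['clock'],'qw %.3f'%np.arctan2(-d[1],-d[0]),'slide %.1f'%a,'Fn %.2f'%(-s['force'][:2]@n),'F',s['force'].round(1))
E
python3 - <<'E'
from h import *
est()
for q in np.arange(.6,.82,.02):
  p,f=push(q,112,-1);print(q.round(3),row(p,f))
im=optics.get_image('top');save(im,'top2.png')
cv2.imwrite('pics/crop3.png',cv2.resize(im['pixels'][150:300,290:440],(600,600),interpolation=cv2.INTER_CUBIC)[:,:,::-1])
E
```

```text
t 4.70 qw 0.601 slide 0.1 Fn 5.38 F [-2.2  5.   3.2]
0.6 [-0.011, 0.002, -0.003, -0.032, -0.035, -0.019]
0.62 [-0.071, -0.006, -0.003, -0.031, -0.035, -0.21]
0.64 [-0.131, -0.012, -0.003, -0.031, -0.035, -0.401]
0.66 [-0.191, -0.018, -0.004, -0.031, -0.036, -0.592]
0.68 [-0.252, -0.022, -0.004, -0.03, -0.036, -0.783]
0.7 [-0.312, -0.025, -0.004, -0.03, -0.036, -0.974]
0.72 [-0.373, -0.027, -0.004, -0.029, -0.037, -1.165]
0.74 [-0.433, -0.027, -0.004, -0.029, -0.037, -1.356]
0.76 [-0.494, -0.026, -0.005, -0.029, -0.037, -1.547]
0.78 [-0.555, -0.024, -0.005, -0.028, -0.037, -1.738]
0.8 [-0.615, -0.021, -0.005, -0.028, -0.038, -1.929]
```

View pics/crop3.png

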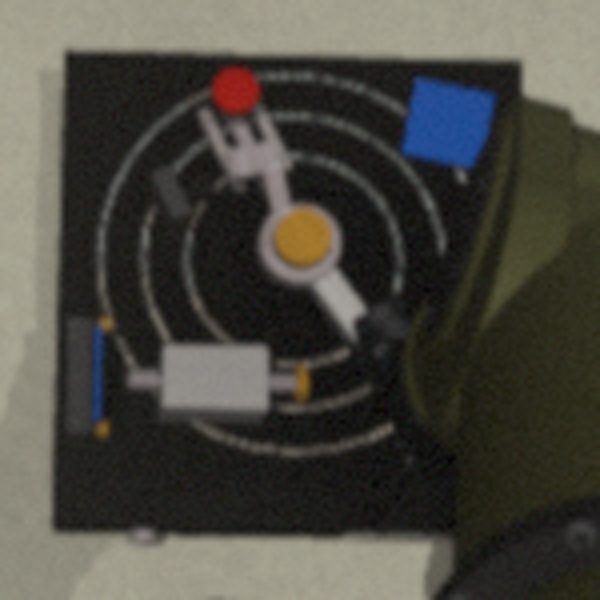

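The tail tooth is at about (225,178) and still about 40 px from the buffer at (180,190). The pad has dipped slightly, from row 87 to row 91. I'll continue in small steps, tracking force and pad height.

```bash
cat >> h.py <<'E'
def pad():
    im=optics.get_image('top');h=cv2.cvtColor(im['pixels'],cv2.COLOR_RGB2HSV)
    m=(((h[...,0]<6)|(h[...,0]>172))&(h[...,1]>130)&(h[...,2]>60)).astype(np.uint8);m[:155]=0;m[190:]=0;m[:,:335]=0;m[:,362:]=0
    M=cv2.moments(m,True);print('pad',round(M['m10']/M['m00'],2),round(M['m01']/M['m00'],2),M['m00'])
E
cat > r.py <<'E'
from h import *
import sys
est();pad();q=float(sys.argv[1])
p,f=push(q,112,-1);print(row(p,f))
E
python3 r.py .63
```

```text
t 4.75 qw 0.599 slide 0.1 Fn 5.60 F [-2.3  5.2  3.2]
pad 348.52 172.1 128.0
[-0.112, -0.011, -0.004, -0.033, -0.038, -0.304]
```

Request:
jog_arm(
  deltas=[
    [-0.05,-0.004,0,0,0,-0.15,0],
    [-0.1,-0.01,0,0,0,-0.3,0],
    [-0.1,-0.01,0,0,0,-0.3,0],
    [-0.1,-0.01,0,0,0,-0.3,0],
  ],
)

```text
clock: 5.13
tool_pos: [474.2, -153.4, 111.8]
orientation: [0.454, 0.891, -0.0, -0.003]
force: [-2.5, 5.8, 4.5]
gripper_width: -0.0
```

```bash
python3 r.py .66
```

```text
t 5.13 qw 0.623 slide 0.0 Fn 6.19 F [-2.5  5.8  4.5]
pad 348.55 172.02 129.0
[-0.123, -0.011, -0.005, -0.034, -0.049, -0.305]
```

Request:
jog_arm(
  deltas=[
    [-0.05,-0.004,-0.02,0,0,-0.15,0],
    [-0.1,-0.01,-0.03,0,0,-0.3,0],
    [-0.12,-0.01,-0.03,0,0,-0.3,0],
    [-0.12,-0.01,-0.03,0,0,-0.3,0],
  ],
)

```text
clock: 5.52
tool_pos: [475.5, -156.3, 112.2]
orientation: [0.44, 0.898, -0.0, -0.005]
force: [-1.7, 7.2, -2.4]
gripper_width: -0.1
```

```bash
python3 r.py .69; python3 -c "
import pickle,h
im=pickle.load(open('o.pkl','rb'))['top']
class O: get_image=staticmethod(lambda n:im)
h.optics=O;h.pad()"
```

```text
t 5.52 qw 0.649 slide 0.2 Fn 6.75 F [-1.7  7.2 -2.4]
pad 348.57 172.09 129.0
[-0.138, -0.007, 0.004, -0.044, -0.079, -0.301]
pad 348.63 171.43 123.0
```

Request:
jog_arm(
  deltas=[
    [-0.05,-0.004,0,0,-0.04,-0.15,0],
    [-0.1,-0.007,0,0,-0.08,-0.3,0],
    [-0.13,-0.007,0,0,-0.08,-0.3,0],
    [-0.13,-0.007,0,0,-0.08,-0.3,0],
  ],
)

```text
clock: 5.9
tool_pos: [477.4, -159.6, 111.8]
orientation: [0.427, 0.904, -0.002, -0.002]
force: [-2.8, 6.8, 1.9]
gripper_width: -0.4
```

```bash
python3 r.py .72
```

```text
t 5.90 qw 0.680 slide 0.3 Fn 7.05 F [-2.8  6.8  1.9]
pad 348.5 172.09 128.0
[-0.135, -0.006, -0.006, -0.053, -0.023, -0.3]
```

Request:
jog_arm(
  deltas=[
    [-0.05,-0.004,-0.01,0,0,-0.15,0],
    [-0.1,-0.006,-0.01,0,0,-0.3,0],
    [-0.13,-0.006,-0.01,0,0,-0.3,0],
    [-0.13,-0.006,-0.01,0,0,-0.3,0],
  ],
)

```text
clock: 6.28
tool_pos: [479.4, -162.9, 111.8]
orientation: [0.413, 0.911, -0.002, -0.004]
force: [-3.4, 5.7, 2.9]
gripper_width: 0.2
```

```bash
python3 r.py .75
```

```text
t 6.28 qw 0.711 slide 0.3 Fn 6.49 F [-3.4  5.7  2.9]
pad 348.43 172.06 130.0
[-0.131, -0.005, -0.005, -0.061, -0.047, -0.299]
```

Request:
jog_arm(
  deltas=[
    [-0.05,-0.003,-0.01,0,0,-0.15,0],
    [-0.1,-0.005,-0.01,0,-0.03,-0.3,0],
    [-0.13,-0.005,-0.01,0,-0.03,-0.3,0],
    [-0.13,-0.005,-0.01,0,-0.03,-0.3,0],
  ],
)

```text
clock: 6.67
tool_pos: [481.4, -165.9, 111.8]
orientation: [0.4, 0.917, -0.002, -0.003]
force: [-4.1, 6.4, 2.9]
gripper_width: -0.1
```

```bash
python3 r.py .78
```

```text
t 6.67 qw 0.742 slide 0.3 Fn 7.48 F [-4.1  6.4  2.9]
pad 348.59 172.1 130.0
[-0.129, -0.004, -0.007, -0.07, -0.044, -0.299]
```

Request:
jog_arm(
  deltas=[
    [-0.05,-0.003,-0.01,0,0,-0.15,0],
    [-0.1,-0.004,-0.02,0,-0.04,-0.3,0],
    [-0.13,-0.004,-0.02,0,-0.04,-0.3,0],
    [-0.13,-0.004,-0.02,0,-0.04,-0.3,0],
  ],
)

```text
clock: 7.05
tool_pos: [483.3, -168.8, 111.9]
orientation: [0.386, 0.923, -0.003, -0.003]
force: [-3.9, 6.4, -0.6]
gripper_width: -0.1
```

```bash
python3 r.py .81
```

```text
t 7.05 qw 0.769 slide 0.3 Fn 7.31 F [-3.9  6.4 -0.6]
pad 348.55 172.17 130.0
[-0.135, -0.004, -0.004, -0.081, -0.037, -0.297]
```

Request:
jog_arm(
  deltas=[
    [-0.05,-0.003,0,0,0,-0.15,0],
    [-0.1,-0.004,0,0,-0.04,-0.3,0],
    [-0.12,-0.004,0,0,-0.04,-0.3,0],
    [-0.12,-0.004,0,0,-0.04,-0.3,0],
  ],
)

```text
clock: 7.43
tool_pos: [485.0, -171.3, 111.4]
orientation: [0.372, 0.928, -0.004, -0.003]
force: [-4.1, 4.6, 2.8]
gripper_width: 0.2
```

```bash
python3 r.py .83
```

```text
t 7.43 qw 0.794 slide 0.4 Fn 6.16 F [-4.1  4.6  2.8]
pad 348.47 172.0 129.0
[-0.12, 0.001, -0.015, -0.092, -0.028, -0.2]
```

Request:
jog_arm(
  deltas=[
    [-0.05,0,-0.01,0,0,-0.15,0],
    [-0.1,0,-0.02,-0.05,-0.03,-0.2,0],
    [-0.12,0,-0.02,-0.09,-0.03,-0.25,0],
    [-0.12,0,-0.02,-0.09,-0.03,-0.25,0],
  ],
)

```text
clock: 7.82
tool_pos: [486.7, -173.4, 111.5]
orientation: [0.36, 0.933, 0.0, -0.002]
force: [-3.8, 6.2, 1.1]
gripper_width: 0.1
```

```bash
python3 r.py .86; python3 - <<'E'
from h import *
import pickle
o=pickle.load(open('o.pkl','rb'))['top']['pixels'];b=optics.get_image('top')['pixels']
A=[cv2.resize(x[155:230,320:385],None,fx=6,fy=6,interpolation=cv2.INTER_CUBIC) for x in(o,b)]
cv2.imwrite('pics/crop4.png',np.hstack(A)[:,:,::-1])
E
```

```text
t 7.82 qw 0.817 slide 0.3 Fn 7.02 F [-3.8  6.2  1.1]
pad 348.52 172.08 132.0
[-0.145, -0.004, -0.013, -0.012, -0.036, -0.25]
```

View pics/crop4.png

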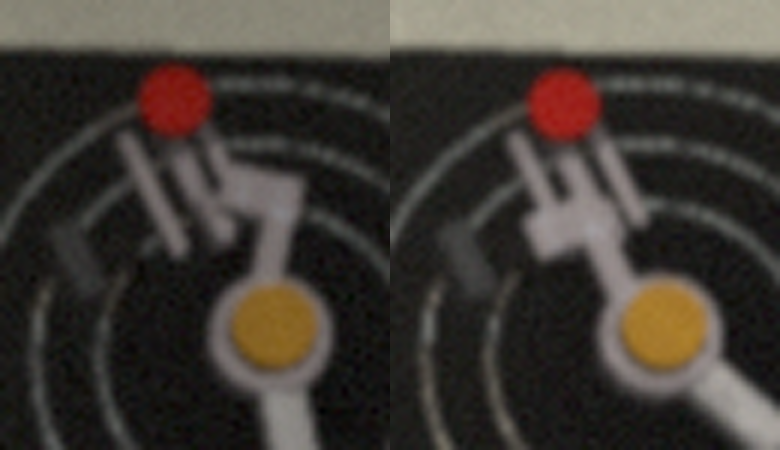

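The tail is riding over the sear, which keeps the pad dipped. The tooth at (528,240) is about 13 mm from the buffer at (490,250), so I expect the catch near 0.95–1.0 rad. I'll continue.

Request:
jog_arm(
  deltas=[
    [-0.06,0,0,0,0,-0.12,0],
    [-0.12,-0.003,-0.01,0,-0.03,-0.25,0],
    [-0.15,-0.003,-0.01,0,-0.03,-0.3,0],
    [-0.15,-0.003,-0.01,0,-0.03,-0.3,0],
  ],
)

```text
clock: 8.25
tool_pos: [489.2, -176.5, 111.1]
orientation: [0.346, 0.938, -0.0, -0.002]
force: [-4.4, 6.5, 1.0]
gripper_width: -0.6
```

```bash
python3 r.py .89
```

```text
t 8.25 qw 0.850 slide 0.3 Fn 7.55 F [-4.4  6.5  1. ]
pad 348.56 171.12 131.0
[-0.137, -0.002, -0.022, -0.024, -0.043, -0.25]
```

The pad popped up from row 172.1 to 171.1, so the sear has probably clicked in. I'll ease back slowly: the force will drop away if the hammer is held and stay if it isn't.

Request:
jog_arm(
  deltas=[
    [0.02,0,0,0,0,0,0],
    [0.04,0,0,0,0,0,0],
    [0.06,0,0,0,0,0,0],
    [0.08,0,0,0,0,0,0],
    [0.08,0,0,0,0,0,0],
  ],
)

```text
clock: 8.72
tool_pos: [486.6, -174.9, 111.1]
orientation: [0.347, 0.938, -0.001, -0.002]
force: [-1.7, 1.0, -1.4]
gripper_width: 0.1
```

```bash
python3 r.py .85
```

```text
t 8.72 qw 0.824 slide 0.9 Fn 1.95 F [-1.7  1.  -1.4]
pad 348.67 171.24 129.0
[-0.09, 0.024, -0.023, -0.029, -0.038, 0.125]
```

Request:
jog_arm(
  deltas=[
    [0.02,0,0,0,0,0,0],
    [0.04,0,0,0,0,0,0],
    [0.06,0,0,0,0,0,0],
    [0.06,0,0,0,0,0,0],
  ],
)

```text
clock: 9.1
tool_pos: [485.1, -173.6, 111.3]
orientation: [0.347, 0.938, -0.001, -0.002]
force: [-0.5, -0.1, 0.2]
gripper_width: -0.0
```

```bash
python3 r.py .85
```

```text
t 9.10 qw 0.807 slide 1.0 Fn 0.35 F [-0.5 -0.1  0.2]
pad 348.6 171.2 133.0
[-0.141, 0.026, -0.018, -0.028, -0.031, 0.122]
```

The hammer is held and the contact force is about 0. Next I'll back away from the post, go up, and move above the pad.

Request:
jog_arm(
  deltas=[
    [0.1,0,0,0,0,0,0],
    [0.25,0,0,0,0,0,0],
    [0.4,0,0,0,0,0,0],
    [0.4,0,0,0,0,0,0],
    [0.4,0,-1,0,0,0,0],
    [0.4,0,-2,0,0,0,0],
    [0.4,0,-2.5,0,0,0,0],
    [0.4,0,-2.5,0,0,0,0],
    [0.4,0,-2.5,0,0,0,0],
  ],
)

```text
clock: 9.9
tool_pos: [473.9, -163.2, 212.6]
orientation: [0.347, 0.938, -0.001, -0.0]
force: [-0.3, -0.0, -0.3]
gripper_width: -0.1
```

```bash
python3 - <<'E'
from h import *
s=manip.read_state();print(s['clock'],s['tool_pos'],s['force']);pad()
for z in(200,):print(row([668.5,-63.5,z],-24.4))
im=optics.get_image('top');cv2.imwrite('pics/crop5.png',cv2.resize(im['pixels'][150:300,290:440],(600,600),interpolation=cv2.INTER_CUBIC)[:,:,::-1])
E
```

```text
9.9 [ 473.89757123 -163.19470636  212.64079976] [-0.29485384 -0.0066229  -0.26873111]
pad 348.65 171.17 133.0
[-2.093, 5.066, 0.266, -0.026, -0.026, 0.178]
```

View pics/crop5.png

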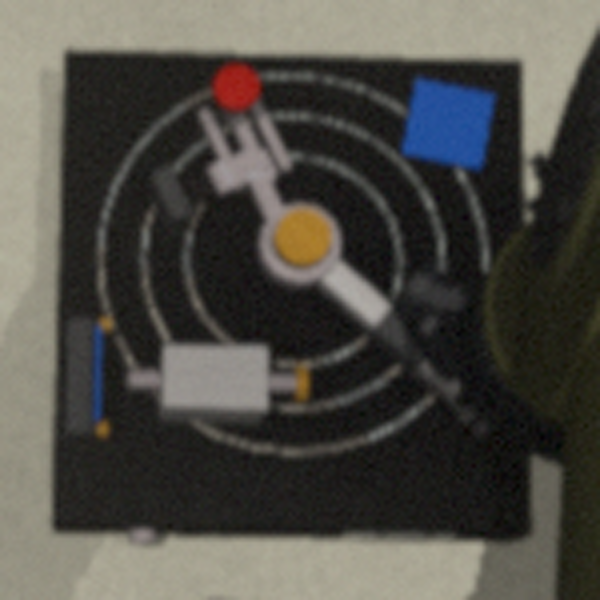

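The hammer is held drawn back on its own: its arm points to (480,430) and the pad is up at (236,87). The fingers are clear. Next I'll move above the pad.

Request:
jog_arm(
  deltas=[
    [-0.42,1,0,0,0,0,0],
    [-0.85,2,0,0,0,0,0],
    [-1.3,3,0,0,0,0,0],
    [-1.7,4,0,0,0,0,0],
    [-2.09,5.07,0.2,0,0,0.18,0],
    [-2.09,5.07,0.2,0,0,0.18,0],
    [-2.09,5.07,0.2,0,0,0.18,0],
    [-2.09,5.07,0.2,0,0,0.18,0],
    [-2.09,5.07,0.2,0,0,0.18,0],
  ],
)

```text
clock: 10.75
tool_pos: [666.7, -64.5, 200.6]
orientation: [0.356, 0.934, -0.002, -0.004]
force: [0.1, -0.7, 0.0]
gripper_width: 0.3
```

```bash
python3 - <<'E'
from h import *
s=manip.read_state();print(s['clock'],s['tool_pos'],s['force']);print(row([668.5,-63.5,104],-24.4))
im=optics.get_image('wrist');h=cv2.cvtColor(im['pixels'],cv2.COLOR_RGB2HSV)
m=(((h[...,0]<6)|(h[...,0]>172))&(h[...,1]>130)&(h[...,2]>60)).astype(np.uint8)
n,l,st,c=cv2.connectedComponentsWithStats(m)
for i in range(1,n):
    if st[i,4]>100:print(st[i],c[i],px2pl(im,*c[i],100))
save(im,'wrist2.png')
E
```

```text
10.75 [666.70418032 -64.46345965 200.6327262 ] [ 0.05187424 -0.74787248  0.04416077]
[-0.031, 0.062, 2.415, -0.055, -0.053, -0.013]
[ 303  217   41   42 1349] [322.94736842 237.28169014] [668.19516414 -62.36665656 100.        ]
```

View pics/wrist2.png

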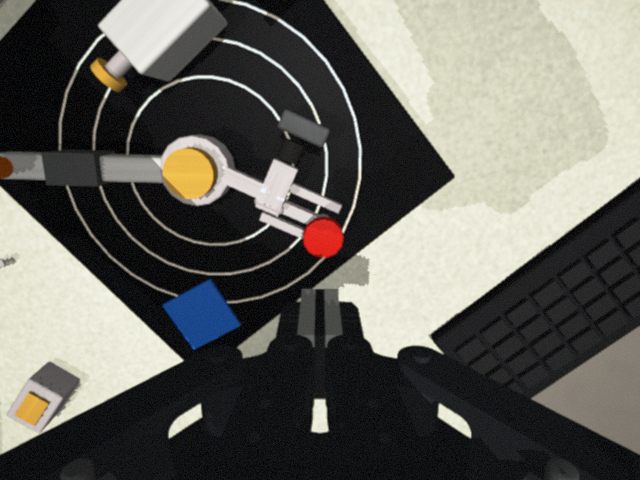

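The wrist view puts the pad at pixel (323,237), which is world (668,-62) and agrees with the top view. The tail is held and the pad is clear, so I'll descend.

Request:
jog_arm(
  deltas=[
    [-0.03,0.06,0.6,0,0,0,0],
    [-0.03,0.06,1.2,0,0,0,0],
    [-0.03,0.06,1.8,-0.05,-0.05,0,0],
    [-0.03,0.06,2.2,-0.05,-0.05,0,0],
    [-0.03,0.06,2.37,-0.05,-0.05,0,0],
    [-0.03,0.06,2.37,-0.05,-0.05,0,0],
    [-0.03,0.06,2.37,-0.05,-0.05,0,0],
  ],
)

```text
clock: 11.38
tool_pos: [668.6, -64.7, 107.5]
orientation: [0.357, 0.934, -0.0, 0.001]
force: [-0.5, -0.1, 0.8]
gripper_width: -0.4
```

Request:
jog_arm(
  deltas=[
    [0,0,0.04,0,0,0,0],
    [0,0,0.08,0,0,0,0],
    [0,0,0.12,0,0,0,0],
    [0,0,0.12,0,0,0,0],
    [0,0,0.12,0,0,0,0],
  ],
)

```text
clock: 11.8
tool_pos: [668.7, -64.6, 102.9]
orientation: [0.357, 0.934, -0.0, 0.001]
force: [-0.8, -1.0, -0.2]
gripper_width: -0.4
```

```bash
python3 - <<'E'
from h import *
s=manip.read_state();print(s['clock'],s['tool_pos'],s['force']);print(row([668.5,-63.5,97],-24.4))
E
```

```text
11.8 [668.67558585 -64.58799316 102.8827343 ] [-0.78541281 -0.97102037 -0.22317119]
[0.022, 0.017, 0.147, 0.005, 0.014, -0.027]
```

Request:
jog_arm(
  deltas=[
    [0,0,0.05,0,0,0,0],
    [0,0,0.1,0,0,0,0],
    [0,0,0.14,0,0,0,0],
    [0,0,0.14,0,0,0,0],
  ],
)

```text
clock: 12.13
tool_pos: [669.0, -64.6, 98.1]
orientation: [0.357, 0.934, 0.0, 0.001]
force: [-1.2, 0.5, 5.7]
gripper_width: -0.2
```

Request:
jog_arm(
  deltas=[
    [0,0,0.03,0,0,0,0],
    [0,0,0.06,0,0,0,0],
    [0,0,0.06,0,0,0,0],
    [0,0,0.06,0,0,0,0],
  ],
)

```text
clock: 12.47
tool_pos: [669.0, -64.6, 96.8]
orientation: [0.357, 0.934, 0.0, 0.002]
force: [-2.7, -0.5, 7.2]
gripper_width: -0.3
```

Request:
jog_arm(
  deltas=[
    [0,0,0.04,0,0,0,0],
    [0,0,0.08,0,0,0,0],
    [0,0,0.08,0,0,0,0],
    [0,0,0.08,0,0,0,0],
  ],
)

```text
clock: 12.8
tool_pos: [669.1, -64.5, 93.9]
orientation: [0.357, 0.934, 0.0, 0.002]
force: [-0.2, -0.2, 2.6]
gripper_width: 0.2
```

```bash
python3 - <<'E'
from h import *
s=manip.read_state();print(s['clock'],s['tool_pos'],s['force'],row([669,-64.5,92],-24.4))
E
```

```text
12.8 [669.1136231  -64.52880361  93.87335481] [-0.22079138 -0.15936034  2.58922118] [0.003, -0.001, 0.047, 0.017, 0.029, -0.027]
```

```bash
python3 - <<'E'
from h import *
im=optics.get_image('side');a=im['pixels'][195:345,270:430];cv2.imwrite('pics/crop6.png',cv2.resize(a,None,fx=4,fy=4,interpolation=cv2.INTER_CUBIC)[:,:,::-1])
E
```

```text
(no output)
```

View pics/crop6.png

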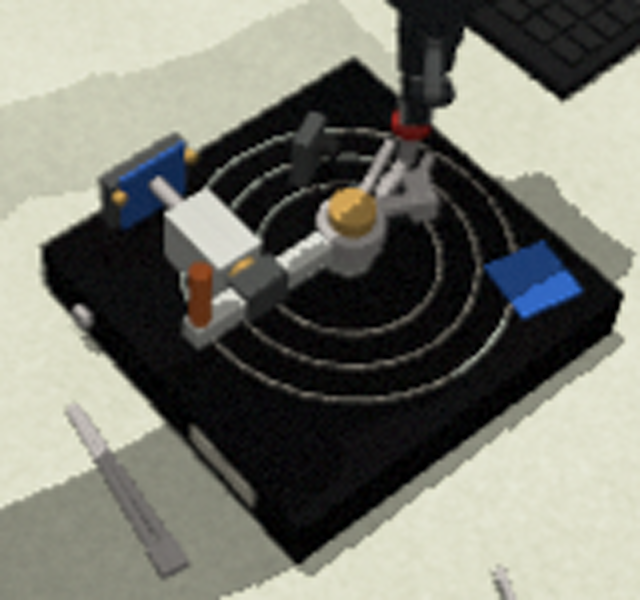

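The hammer has swung forward. Its head at (265,280) is tight against the guide and the rod reaches the coupon at (160,185). I'll lift off the pad and measure.

Request:
jog_arm(
  deltas=[
    [0,0,-0.3,0,0,0,0],
    [0,0,-1,0,0,0,0],
    [0,0,-2,0,0,0,0],
    [0,0,-3,0,0,0,0],
    [0,0,-3,0,0,0,0],
    [0,0,-3,0,0,0,0],
    [0,0,-3,0,0,0,0],
  ],
)

```text
clock: 13.43
tool_pos: [668.5, -64.5, 214.0]
orientation: [0.357, 0.934, 0.0, 0.002]
force: [-0.1, -0.1, -1.3]
gripper_width: -0.3
```

```bash
python3 - <<'E'
from h import *
s=manip.read_state();print(s['clock'],s['tool_pos'],s['force'])
def orange(im,roi):
    h=cv2.cvtColor(im['pixels'],cv2.COLOR_RGB2HSV);m=((h[...,0]>=4)&(h[...,0]<25)&(h[...,1]>110)&(h[...,2]>60)).astype(np.uint8)
    k=np.zeros_like(m);k[roi]=1;n,l,st,c=cv2.connectedComponentsWithStats(m*k)
    for i in range(1,n):
        if st[i,4]>8:print(st[i],c[i],px2pl(im,*c[i],138).round(1),px2pl(im,*c[i],82).round(1))
im=optics.get_image('top');orange(im,np.s_[225:295,340:430])
print('side');si=optics.get_image('side');orange(si,np.s_[240:300,300:370])
cv2.imwrite('pics/crop7.png',cv2.resize(im['pixels'][150:300,290:440],(600,600),interpolation=cv2.INTER_CUBIC)[:,:,::-1])
E
```

```text
13.4333 [668.51185607 -64.4503249  214.02811952] [-0.13457365 -0.09590026 -1.30378958]
side
[352 242  12  12 118] [357.77966102 247.3559322 ] [ 562.1 -115.9  138. ] [594.8 -86.5  82. ]
[328 259   5   5  10] [330.  260.9] [ 485.7 -103.7  138. ] [513.3 -73.5  82. ]
[317 260   6  17  91] [319.58241758 267.76923077] [ 454.8 -103.2  138. ] [480.3 -72.9  82. ]
```

View pics/crop7.png

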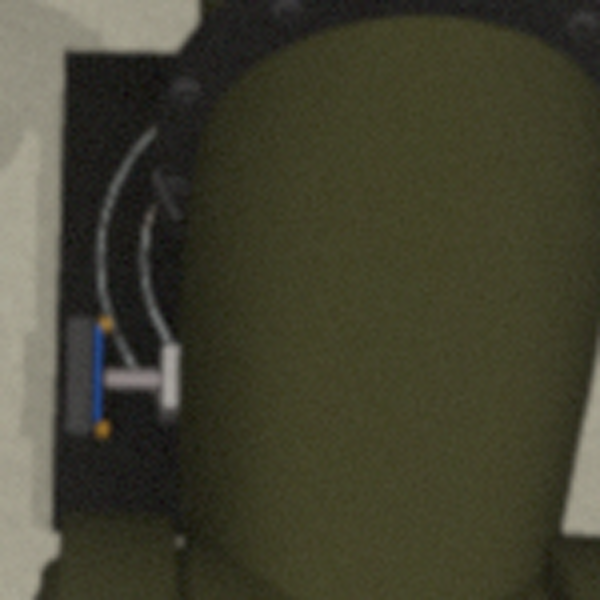

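The rod tip now meets the coupon at (105,378), where it was at 128 before. In the side view the post has moved forward about 23 mm from rest, so q ≈ 0.02. The arm is clear, so I'm handing in.

```bash
python3 -c "
from plant import manip
print(manip.sign_off())"
```

```text
the job is handed in; nothing more can be done
None
```

I cocked the hammer by its post, tripped the trigger, and the single blow drove the indenter home. The job was handed in after about 13.5 s; the sign-off gave no verdict.

- **Cocking:** I pushed the post with the shut fingers in steps of about 0.03 rad. At about 0.85 rad the trigger pad popped up, so I eased off there without going on to the buffer. The force on the fingers fell to about 0 N and the hammer stayed back on its own. The highest push I read was about 8 N.
- **Trigger:** I pressed the pad down about 6 mm. The highest force I read was about 7 N, and it dropped to 2.6 N as the sear let go.
- **Last checks:**
  - The side view put the post about 23 mm forward of its rest position, a hammer angle of about 0.02 rad.
  - The top view showed the rod tip against the coupon, about 12 mm further along than before.
  - The fingers ended about 115 mm above the pad, touching nothing.
- **Not confirmed:**
  - The arm hid the hammer from the top camera at the end, so its final angle comes from the side view alone.
  - The 12 mm rod travel is only good to 1–2 mm, and the pass mark is 11.5 mm.
  - Forces were read only between moves, so short peaks could have been missed.
  - The wrist camera disagreed with the fixed ones by about 6 mm near the post. I trusted the fixed cameras, and first contact with the post came within 1 mm of where they predicted.

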